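# Change over the carving machine's carrier

## Robot

A 7-joint arm with a two-finger parallel gripper is mounted at the origin on the work surface. World frame = base frame: x ahead of the robot, y to its left, z up, the work surface at z = 0. Lengths are in m, angles in rad, forces in N, time in s.
With the tool pointing down it reaches from about 0.4 to 0.85 m from the base axis. Payload 4.5 kg.
Tool frame: the origin (TCP) lies between the finger pads; the fingertips stand 14 mm ahead of it and the grasp point (between the pads) lies 5 mm behind it; z points along the fingers, y is the direction in which the jaws open and shut (so a half turn about z gives the same grasp; the last joint's range is limited). The gripper opens to 85 mm and grips with 20 to 120 N. Pads are 22 mm wide; open, the fingers measure 114 mm over their backs; the gripper's body (76 mm by 85 mm) begins 54 mm behind the grasp point. The pads swing forward as they close: fully open they stand 13 mm farther back than shut.
Start: joints at [-1.103, 0.689, -0.195, 1.565, 0.157, 0.902, -0.215], TCP at [0.263, 0.567, 0.245] pointing down, gripper open.
Joint ranges: [-3.01, 3.01], [-0.46, 2.08], [-1.47, 1.51], [0.13, 2.56], [-1, 4.14], [0.04, 2.09], [-2.66, 2.66]. Speed limits (rad/s): [2.57, 2.57, 3.14, 3.14, 3.14, 3.14, 3.14].

## Interface

Orientations are given as a unit quaternion [x, y, z, w].
In Python, from plant import movep, move_straight, movej, set_gripper, pause, ik, sense, capture, camera_params, MotionError, sign_off, boxes_of gives the robot as it stands. Calls block until the motion is done:
- movep(position, orientation): joint-space move of the TCP to a pose.
- move_straight(position, frame=None, rate=0.15): straight line of the TCP; frame=None keeps the orientation; rate is the mean speed in m/s.
- movej(angles): joint-space move.
- set_gripper(opening, effort=None): opening from 0.0 (shut) to 1.0 (fully open); effort is the grip in N (None keeps the last); returns when the fingers have stopped.
- pause(seconds).
- ik(position, orientation): joint angles nearest the present ones, or None.
- sense(): the state.
- capture(name): name is "scene" or "top" or "wrist"; returns the picture (480x640x3 uint8, red, green, blue); there is no depth.
- camera_params(name): a dict with "vertical_fov" (degrees; the focal length in pixels is half the picture's height over the tangent of half this angle, whatever the lens; pixels are square), "cx", "cy" (the principal point, pixels), "k1" (the pictures are not rectified: a ray, as slopes to the right and down, at radius r is drawn at 1 + k1 r^2 times it, then the intrinsics apply), "world_to_cam" (4x4, takes a point from world to camera coordinates). Camera axes: x right, y down, z forward; pixel columns grow to the right and rows downward; lengths in m; the calibration is good to about 2 mm. A picture is of the moment at which its call begins: read the wrist's pose just before it. camera_params takes no time and is no camera call; for the wrist camera it gives the pose at the moment of the call.
A pose or a line that the arm cannot do raises MotionError and nothing moves.
- sign_off(): hands the job in, once; it reports no verdict.
Trained networks look in the newest picture that a camera, given by its name, has taken for a name from the list of things; names that differ only in an ending like _2 or _b are one class to them, and where a whole thing is asked for, a point or a joint stands for the part that bears it (a point fixed in the world has none). Each returns a list of dicts, best first, with "score" (0 to 1); they miss things now and then, are a little off and sometimes report something else, mostly with a low value. They report only what shows in the picture. A call takes as long as a camera call. They do not tell look-alikes from the thing itself.
- boxes_of(camera, target): "box" ([centre column, centre row, width, height] as shares, 0 to 1, of the picture: columns of its width, rows of its height, round what is visible of it).
The state is a dict: "time_s": time; "q": joint angles; "joint_vel": joint speeds; "effort": joint torques, N m; "ee_pos": TCP position; "tool_rot": TCP orientation; "wrist_force": force on the tool from outside, world axes, zero at the start; "ft_torque": the same for the moment, N m; "width": opening from 0.0 (shut) to 1.0 (fully open).
Only numpy, scipy, OpenCV 4.12 (cv2) and the standard library are available. Lean on these libraries where they do the work, as an engineer would, in place of code of your own. Each camera call takes 0.05 s, during which the arm holds its last target.

## Task

Change over the carving machine: draw its carrier out from under the spindles to the loading station, flip the hold-down bar up, take every finished carving out of the pockets and lay it in the felt-lined out tray, and lay every plain blank from the stock tray flat down in a pocket of its own. Then, with the carrier still at the loading station, flip the bar down so that it snaps shut over the blanks, and push the carrier along its rails until it clicks into the carving station again. Leave the gouge and the wooden disc that lie between the two trays where they are.

Things in the scene. Friction and masses are not known exactly. Their poses are not given: they have to be found in the camera images.
- carrier (a joint): carrier's place along its two rails, m: 0 at the loading station, 0.440 at the carving station (start), growing along its own +y (to the robot's left). A plate 130 x 380 mm with four pockets. A spring plunger clicks into a notch at each station and draws it in over the last 3 mm; about 7 N moves it out of a notch, 2 N slides it in between, and it stays where left. End stops 10 mm beyond each station
- hold_bar (a joint): hold-down bar's angle, rad: 0 down across all pockets (start; about 0.01 resting on blanks), 1.70 up. Steel bar 286 mm long, hinged on the carrier's far (+x) side 60 mm from the pockets' centre line, 40 mm above their floor. Over-centre springs snap it to the nearer stop; snap point 0.85; 8 to 15 N at the lever knob tips it. When up, it stands behind the pockets, 70 mm above its hinge
- lever_knob (a point): centre of the smooth black ball (22 mm) on the bar's flip lever, at the carrier's +y end 70 mm beyond pocket 4's centre, clear of the bar's end. Bar down: ball 45 mm nearer the robot than the hinge line and 40 mm above it; bar up: 45 mm beyond it, 40 mm above; in between it rises to 60 mm. Pushed away from the robot (carrier's +x) it raises the bar, pushed towards the robot it lowers it
- push_post (a point): point 30 mm up the black upright push post (18 mm across, 56 mm tall, its foot level with the pocket floors) on a bracket at the carrier's near right corner, free on all sides; axes as the carrier's: x across the rails away from the robot, y along them towards the carving station. The spindles hang over the pockets only at the carving station, 110 mm and more above the table
- pocket1 (a point): pocket 1 of the carrier (1 at the right, 4 at the left, 68 mm apart along the carrier's y): the point 17 mm above the pocket floor at its centre, where the centre of a seated blank lies. The pocket is 84 mm along x and 40 mm along y, 10 mm deep, its floor 38 mm above the table; axes as the carrier's
- pocket2 (a point): pocket 2 of the carrier (1 at the right, 4 at the left, 68 mm apart along the carrier's y): the point 17 mm above the pocket floor at its centre, where the centre of a seated blank lies. The pocket is 84 mm along x and 40 mm along y, 10 mm deep, its floor 38 mm above the table; axes as the carrier's
- pocket3 (a point): pocket 3 of the carrier (1 at the right, 4 at the left, 68 mm apart along the carrier's y): the point 17 mm above the pocket floor at its centre, where the centre of a seated blank lies. The pocket is 84 mm along x and 40 mm along y, 10 mm deep, its floor 38 mm above the table; axes as the carrier's
- pocket4 (a point): pocket 4 of the carrier (1 at the right, 4 at the left, 68 mm apart along the carrier's y): the point 17 mm above the pocket floor at its centre, where the centre of a seated blank lies. The pocket is 84 mm along x and 40 mm along y, 10 mm deep, its floor 38 mm above the table; axes as the carrier's
- blank1_mid (a point): centre of a plain wooden blank, a smooth square block 76 x 34 x 34 mm, 76 mm along its own x; its four long sides are alike. Starts in a compartment of the stock tray; None throughout if absent (two to four are there). About 45 g
- blank2_mid (a point): centre of a plain wooden blank, a smooth square block 76 x 34 x 34 mm, 76 mm along its own x; its four long sides are alike. Starts in a compartment of the stock tray; None throughout if absent (two to four are there). About 45 g
- blank3_mid (a point): centre of a plain wooden blank, a smooth square block 76 x 34 x 34 mm, 76 mm along its own x; its four long sides are alike. Starts in a compartment of the stock tray; None throughout if absent (two to four are there). About 45 g
- blank4_mid (a point): centre of a plain wooden blank, a smooth square block 76 x 34 x 34 mm, 76 mm along its own x; its four long sides are alike. Starts in a compartment of the stock tray; None throughout if absent (two to four are there). About 45 g
- carving1_mid (a point): point in the middle of a finished carving, 12 mm above its flat underside: same wood and outline as a blank (76 mm along its own x, 34 mm wide), but only 31 mm high with a carved ornament on top; its straight sides reach 24 mm up. Starts in one of the carrier's pockets under the bar; None throughout if absent (two or three are there). About 35 g
- carving2_mid (a point): point in the middle of a finished carving, 12 mm above its flat underside: same wood and outline as a blank (76 mm along its own x, 34 mm wide), but only 31 mm high with a carved ornament on top; its straight sides reach 24 mm up. Starts in one of the carrier's pockets under the bar; None throughout if absent (two or three are there). About 35 g
- carving3_mid (a point): point in the middle of a finished carving, 12 mm above its flat underside: same wood and outline as a blank (76 mm along its own x, 34 mm wide), but only 31 mm high with a carved ornament on top; its straight sides reach 24 mm up. Starts in one of the carrier's pockets under the bar; None throughout if absent (two or three are there). About 35 g
- carving4_mid (a point): point in the middle of a finished carving, 12 mm above its flat underside: same wood and outline as a blank (76 mm along its own x, 34 mm wide), but only 31 mm high with a carved ornament on top; its straight sides reach 24 mm up. Starts in one of the carrier's pockets under the bar; None throughout if absent (two or three are there). About 35 g
- stock_tray: low dark wooden stock tray 98 x 290 mm, origin under its centre, floor 4 mm thick, four compartments side by side along its own y (70 mm apart, each 86 mm along x and 44 mm along y) with broad dividers 10 mm above the floor and front and back walls 20 mm above it; fixed. The blanks lie along its x
- out_tray_mid (a point): centre of the floor of the felt-lined dark wooden out tray, outside 124 x 236 mm (long along its own y), walls 6 mm thick and 18 mm high, floor 6 mm above the table; fixed, empty at the start
- gouge_wide: wide gouge lying on the bench, 200 mm long, origin under its middle; bystander
- rosette_disc: turned wooden disc 52 mm across, 18 mm thick, lying on the bench, origin under its centre; bystander
Things that resemble listed ones, but are neither listed nor needed, are in the scene too. What is shaped like the part that bears blank4_mid but blue, red or turquoise is not meant.

How it is judged:
By the outcome, as a careful person would: the job done as asked, in the order asked, and still so for the second after the job is handed in, with the robot touching nothing.
Of blank1, blank2, blank3, blank4 only 2 to 4 are there at a start; the rules pass over those that are not, and their reading is None.
Of carving1, carving2, carving3, carving4 only 2 to 3 are there at a start; the rules pass over those that are not, and their reading is None.
At some moment in a run one of blank1, blank2, blank3, blank4, carving1, carving2, carving3, carving4 may be knocked a few centimetres aside while the robot is not near it.
Once in a run the grip may slacken for a moment while it holds something.
It also fails if it takes over 210 s, if anything falls off the work surface, if the arm or the gripper's body presses on something with over 40 N, if the wrist force passes 120 N, or if a joint passes its speed limit or range.

## Working session

There is one attempt and no reset: what is moved stays moved. The work goes in short steps, each a Python script; the robot and the scene stay as the last script left them, time stands still between calls to the robot, and variables do not carry over. Pictures are saved under pics/ and viewed, and the job is handed in when it is done.

```bash
ls; mkdir -p pics
python3 - <<'E'
from plant import *
import cv2
for n in ("scene","top","wrist"):
    im=capture(n); cv2.imwrite(f"pics/{n}0.png",im[:,:,::-1])
    p=camera_params(n); print(n,p)
print(sense())
E
```

```text
pics
scene {'vertical_fov': 43.88076514330515, 'cx': 318.6476445431646, 'cy': 250.39674827542242, 'k1': -0.09080471469997733, 'world_to_cam': array([[ 0.89879502,  0.43826653, -0.00948419, -0.34463419],
       [ 0.33683362, -0.70429993, -0.62490377, -0.16168149],
       [-0.28055412,  0.5584658 , -0.78064418,  2.00206631],
       [ 0.        ,  0.        ,  0.        ,  1.        ]])}
top {'vertical_fov': 46.34467347142912, 'cx': 329.2190198669813, 'cy': 235.11958174691352, 'k1': -0.0775104690793618, 'world_to_cam': array([[-0.01281041, -0.99985504,  0.01121579, -0.13119961],
       [-0.98862114,  0.01098358, -0.15002531,  0.45620175],
       [ 0.14988037, -0.01301006, -0.98861854,  1.69300145],
       [ 0.        ,  0.        ,  0.        ,  1.        ]])}
wrist {'vertical_fov': 58.56465276579792, 'cx': 323.61463482492707, 'cy': 240.95261895418767, 'k1': -0.09722136558426954, 'world_to_cam': array([[ 0.42101525,  0.90704832, -0.00308305, -0.62351827],
       [ 0.87236828, -0.40398255,  0.27526657, -0.03540242],
       [ 0.24843459, -0.11858098, -0.96136299,  0.38082566],
       [ 0.        ,  0.        ,  0.        ,  1.        ]])}
{'time_s': 0.15, 'q': array([-1.10319753,  0.68978677, -0.19449361,  1.56610991,  0.15731506,
        0.90252115, -0.21506584]), 'joint_vel': array([-0.00042133, -0.00207229, -0.00237599, -0.00193618, -0.00063703,
        0.00112048, -0.00056167]), 'effort': array([-1.61283227e-03, -5.39931786e+01, -1.26809187e+00, -1.58716053e+01,
        9.39097605e-03,  6.51749899e-03, -2.18000935e-05]), 'ee_pos': array([0.26255103, 0.56664603, 0.24466899]), 'tool_rot': array([ 2.15161944e-01,  9.76578119e-01, -7.13322971e-04, -8.41118137e-05]), 'wrist_force': array([ 0.06906473,  0.44760183, -0.23671123]), 'ft_torque': array([2.02496019e-02, 3.64155326e-05, 2.62267763e-02]), 'width': 1.0038045628929173}
```

View pics/scene0.png

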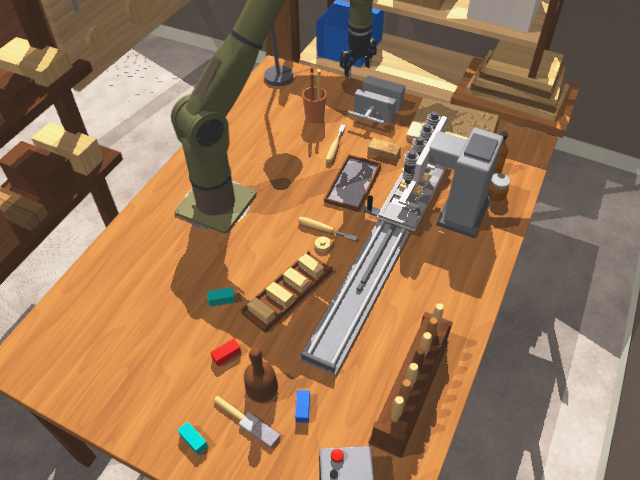

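View pics/top0.png

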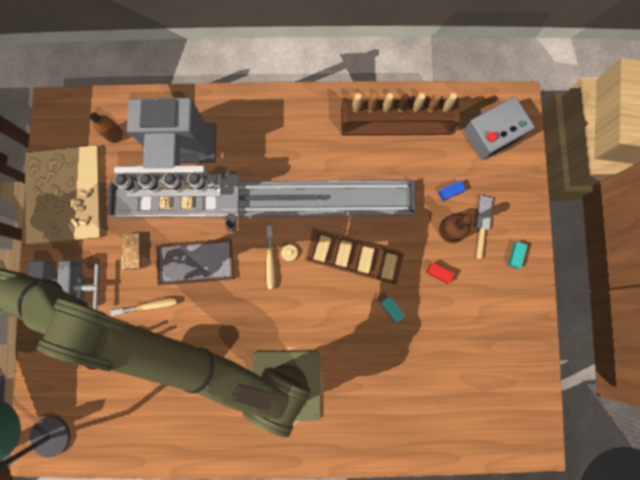

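View pics/wrist0.png

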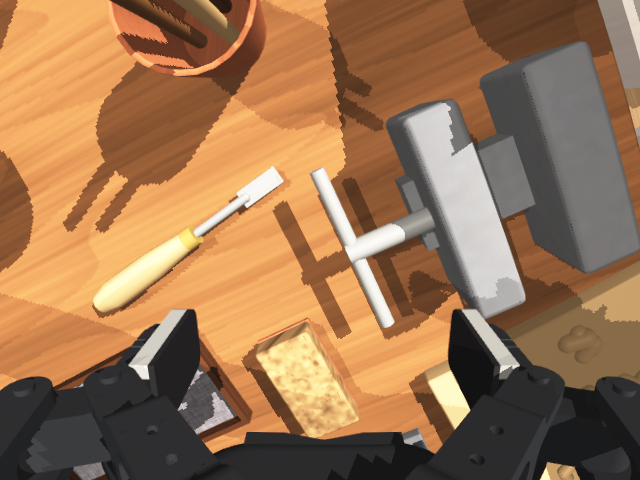

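Scene shows the carrier (410,190) under the spindles, the push post (370,205), the stock tray (290,290), the out tray (352,182), and the gouge and disc at (330,230) and (322,244). The red, blue and turquoise blocks are decoys.

```bash
cat > h.py <<'E'
from plant import *
import numpy as np, cv2
from scipy.spatial.transform import Rotation as R
def K(p):
    f=240/np.tan(np.radians(p["vertical_fov"]/2)); return f
def unproj(p,uv,z):
    f=K(p); d=np.array([(uv[0]-p["cx"])/f,(uv[1]-p["cy"])/f]); s=d.copy()
    for _ in range(20): s=d/(1+p["k1"]*(s@s))
    T=p["world_to_cam"]; Rm=T[:3,:3]; c=-Rm.T@T[:3,3]; r=Rm.T@np.array([s[0],s[1],1])
    return c+r*(z-c[2])/r[2]
def proj(p,X):
    T=p["world_to_cam"]; c=T[:3,:3]@np.asarray(X)+T[:3,3]; s=c[:2]/c[2]; s=s*(1+p["k1"]*(s@s)); return s*K(p)+[p["cx"],p["cy"]]
def down(yaw):
    """tool z down, tool y (jaw) direction at angle yaw from world x"""
    y=np.array([np.cos(yaw),np.sin(yaw),0]); z=np.array([0,0,-1.]); x=np.cross(y,z)
    return R.from_matrix(np.c_[x,y,z]).as_quat()
def save(n,fn,crop=None,s=1):
    im=capture(n)
    o=im if crop is None else im[crop[1]:crop[3],crop[0]:crop[2]]
    cv2.imwrite("pics/"+fn,cv2.resize(o,None,fx=s,fy=s,interpolation=cv2.INTER_CUBIC)[:,:,::-1]); return im
def boxes(cam,t,n=6):
    return [(round(b["score"],2),np.round(np.array(b["box"])*[640,480,640,480],1)) for b in boxes_of(cam,t)[:n]]
E
python3 - <<'E'
from h import *
save("top","topc.png",(100,150,430,300),2.4)
p=camera_params("top")
for t in ("blank1_mid","carving1_mid","stock_tray","out_tray_mid","push_post","lever_knob","gouge_wide","rosette_disc","hold_bar","carrier"):
    for b in boxes("top",t): print(t,b,unproj(p,b[1][:2],0.03).round(3))
print(unproj(p,(412,196),.02),unproj(p,(112,200),.02))
E
```

```text
blank1_mid (0.65, array([345.2, 255.2,  17.2,  26.3])) [ 0.392 -0.185  0.03 ]
stock_tray (0.78, array([355.7, 256.6,  98.4,  55.4])) [ 0.388 -0.217  0.03 ]
stock_tray (0.3, array([169.5, 184.8, 118.9,  26.1])) [0.621 0.364 0.03 ]
push_post (0.96, array([175.8, 202.8, 129.6,  55.8])) [0.563 0.342 0.03 ]
lever_knob (0.89, array([170.7, 184.3, 116. ,  24.6])) [0.623 0.36  0.03 ]
gouge_wide (0.82, array([271.9, 254.8,  12.3,  64.8])) [0.396 0.04  0.03 ]
rosette_disc (0.79, array([288.8, 252.7,  13.1,  14.5])) [ 0.402 -0.012  0.03 ]
rosette_disc (0.72, array([356.5, 256.3,  97.7,  54.3])) [ 0.389 -0.22   0.03 ]
hold_bar (0.64, array([170.9, 184.4, 115.1,  20.9])) [0.622 0.359 0.03 ]
carrier (0.94, array([176. , 201.6, 128.6,  59.1])) [0.567 0.341 0.03 ]
[ 0.57880763 -0.39959427  0.02      ] [0.57692618 0.54906348 0.02      ]
```

View pics/topc.png

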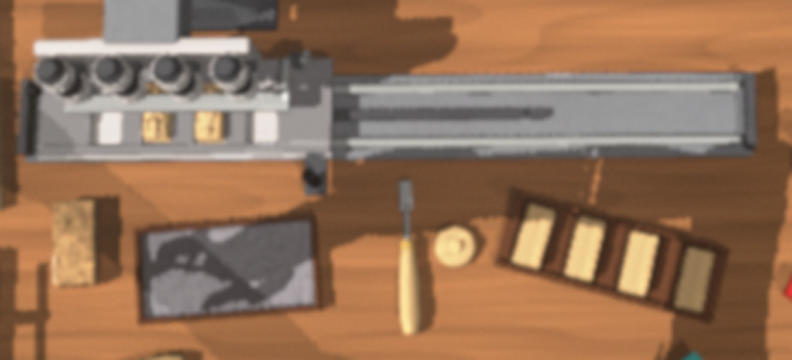

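Run:
```python
from h import *
s=sense();p=camera_params("wrist");T=np.linalg.inv(p["world_to_cam"])
Rt=R.from_quat(s["tool_rot"]).as_matrix()
print(Rt.round(3)); print("cam in tool",(Rt.T@(T[:3,3]-s["ee_pos"])).round(3)); print((Rt.T@T[:3,:3]).round(3))
pt=camera_params("top"); print("top cam",np.linalg.inv(pt["world_to_cam"])[:3,3])
for c in [(316,163),(316,190)]:
    uv=np.array(c)/2.4+[100,150]; print(unproj(pt,uv,.094).round(3),unproj(pt,uv,.038).round(3))
for yaw in (np.pi/2,-np.pi/2):
    for P in ([.45,.15,.3],[.5,-.28,.08],[.57,-.2,.12],[.4,-.3,.1],[.43,.3,.1]): print(yaw,P,ik(P,down(yaw)))
```

```text
[[-0.907  0.42   0.   ]
 [ 0.42   0.907  0.   ]
 [ 0.     0.    -1.   ]]
cam in tool [ 0.07   0.    -0.129]
[[-0.001 -0.961 -0.275]
 [ 1.    -0.    -0.002]
 [ 0.002 -0.275  0.961]]
top cam [ 0.19558229 -0.11416528  1.74364593]
[0.501 0.155 0.094] [0.511 0.164 0.038]
[0.467 0.155 0.094] [0.476 0.164 0.038]
1.5707963267948966 [0.45, 0.15, 0.3] [-0.17396403  0.43142264 -0.3607073   1.92524472  0.20324639  0.82002361
  0.92704136]
1.5707963267948966 [0.5, -0.28, 0.08] [ 0.74649693  0.91687255 -0.55621063  1.83315066  0.79307335  0.62874914
  1.26816399]
1.5707963267948966 [0.57, -0.2, 0.12] [ 0.58042056  0.88413939 -0.57999667  1.7206551   0.67428934  0.74616947
  1.22682738]
1.5707963267948966 [0.4, -0.3, 0.1] [ 0.78595542  0.79708913 -0.38497328  2.04956512  0.7064249   0.42666478
  1.42037686]
1.5707963267948966 [0.43, 0.3, 0.1] [-0.56433765  0.79669203 -0.21973489  1.98338926  0.40799014  0.40370217
  0.47323004]
-1.5707963267948966 [0.45, 0.15, 0.3] [-0.78931195  0.46819571  0.56814974  1.95412967 -0.34050121  0.81407999
 -1.60368679]
-1.5707963267948966 [0.5, -0.28, 0.08] [ 0.34873503  0.87143816  0.14104137  1.85492214 -0.25929696  0.43295866
 -0.89462177]
-1.5707963267948966 [0.57, -0.2, 0.12] [ 0.0963747   0.85212147  0.29723381  1.74803354 -0.4001421   0.60151198
 -0.93988458]
-1.5707963267948966 [0.4, -0.3, 0.1] [ 0.43261517  0.79171551  0.1965349   2.0677114  -0.45367305  0.3226036
 -0.56603624]
-1.5707963267948966 [0.43, 0.3, 0.1] [-0.87176302  0.82076587  0.29544131  1.99935134 -0.57443545  0.40287763
 -1.70095112]
```

Run:
```python
from h import *
set_gripper(0.45)
movep([.45,.15,.3],down(np.pi/2))
im=save("wrist","w1.png"); 
p=camera_params("wrist"); np.save("w1.npy",p)
for t in ("push_post","carrier","hold_bar","carving1_mid","lever_knob"): print(t,boxes("wrist",t))
print(sense()["time_s"])
```

```text
push_post [(0.66, array([478.7, 314.6, 322.7, 195.1]))]
carrier [(0.92, array([477.9, 313.3, 322.8, 193.4]))]
hold_bar [(0.84, array([489.9, 370. , 300.3,  78.9]))]
carving1_mid [(0.7, array([488.8, 369.7, 297.4,  75.4]))]
lever_knob [(0.72, array([489. , 369. , 294.5,  79.8])), (0.68, array([474.2, 328.5,  47.6,  72.3]))]
3.2083
```

View pics/w1.png

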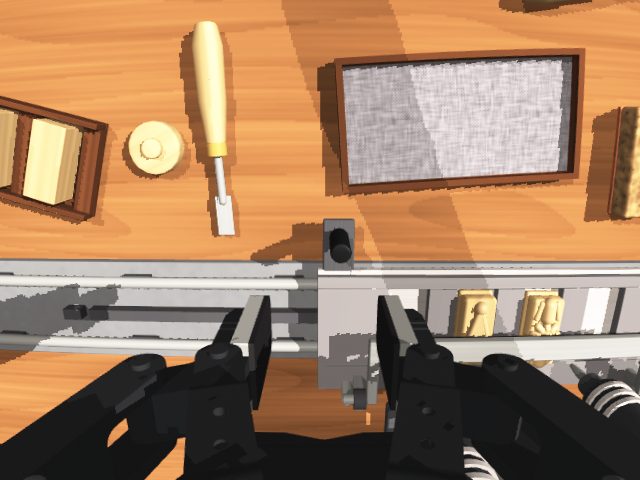

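Run:
```python
from h import *
p=np.load("w1.npy",allow_pickle=True).item()
print("tip",unproj(p,(341.5,253),.094),"base",unproj(p,(338,238),.038))
pts=[(0,262),(150,262),(310,263)]
for a in pts: print("rail",unproj(p,a,.01))
for a in [(320,274),(480,272.5),(639,271.5)]: print("carrier edge",unproj(p,a,.048))
for a in [(0,279),(310,284)]: print("near rail rod",unproj(p,a,.02))
for a in [(335,60),(583,50),(578,178),(345,192)]: print("out tray top corner",unproj(p,a,.018+.006))
for a in [(402,312),(475,313),(542,313),(596,312)]: print("pk",unproj(p,a,.065))
im=cv2.imread("pics/w1.png"); cv2.imwrite("pics/w1c.png",cv2.resize(im[200:420,250:640],None,fx=2,fy=2,interpolation=cv2.INTER_CUBIC))
```

```text
tip [0.48566336 0.16583848 0.094     ] base [0.48844807 0.16474387 0.038     ]
rail [ 0.52404936 -0.20666808  0.01      ]
rail [ 0.52263568 -0.03147663  0.01      ]
rail [0.52310907 0.13701855 0.01      ]
carrier edge [0.52110583 0.14771136 0.048     ]
carrier edge [0.51980629 0.30119813 0.048     ]
carrier edge [0.52008951 0.46870395 0.048     ]
near rail rod [ 0.54025649 -0.20273319  0.02      ]
near rail rod [0.54242553 0.13717594 0.02      ]
out tray top corner [0.32730444 0.16107902 0.024     ]
out tray top corner [0.31150293 0.39065113 0.024     ]
out tray top corner [0.43077611 0.40074247 0.024     ]
out tray top corner [0.44673496 0.1714575  0.024     ]
pk [0.55264617 0.22446625 0.065     ]
pk [0.55426284 0.29420182 0.065     ]
pk [0.55526869 0.36068711 0.065     ]
pk [0.5554162  0.41698753 0.065     ]
```

View pics/w1c.png

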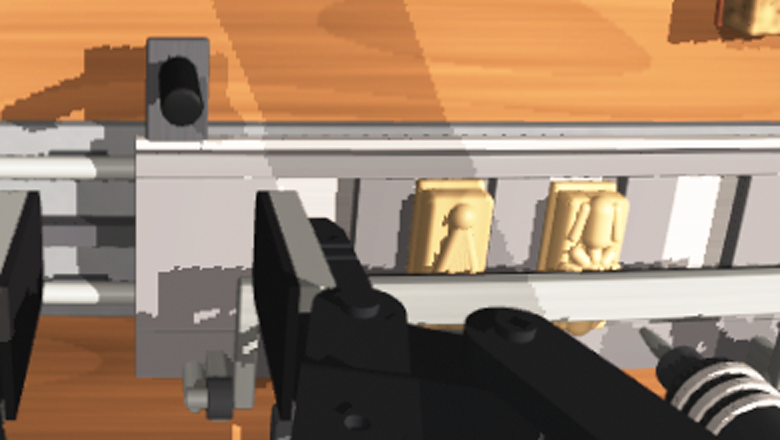

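Run:
```python
from h import *
q=down(np.pi/2)
movep([.487,.166,.14],q)
move_straight([.487,.166,.068],q)
set_gripper(0,20); s=sense(); print(s["width"],s["ee_pos"],s["wrist_force"])
move_straight([.487,.140,.068],q,rate=.06); s=sense(); print(s["ee_pos"],s["wrist_force"])
move_straight([.487,-.268,.068],q,rate=.12); s=sense(); print(s["ee_pos"],s["wrist_force"])
move_straight([.487,-.274,.068],q,rate=.05); s=sense(); print(s["ee_pos"],s["wrist_force"],s["width"])
save("top","top2.png",(230,150,430,300),3.5)
set_gripper(.45); s=sense(); print(s["ee_pos"],s["time_s"])
move_straight([.487,-.274,.14],q)
movep([.45,-.12,.3],q); save("wrist","w2.png"); np.save("w2.npy",camera_params("wrist"))
```

```text
0.20166182864314403 [0.48787075 0.16569493 0.06935608] [-1.22063311 -0.42708818  7.45821136]
[0.48785705 0.14105155 0.06931684] [-0.44053684  0.35318968  5.76829962]
[ 0.48681584 -0.26608416  0.06933343] [-3.04888709  5.04588264  9.31576755]
[ 0.48681659 -0.27386168  0.06934802] [-2.08531388  1.22069775  7.20742195] 0.20060655316515538
[ 0.48711066 -0.27413252  0.06808693] 9.6333
```

View pics/w2.png

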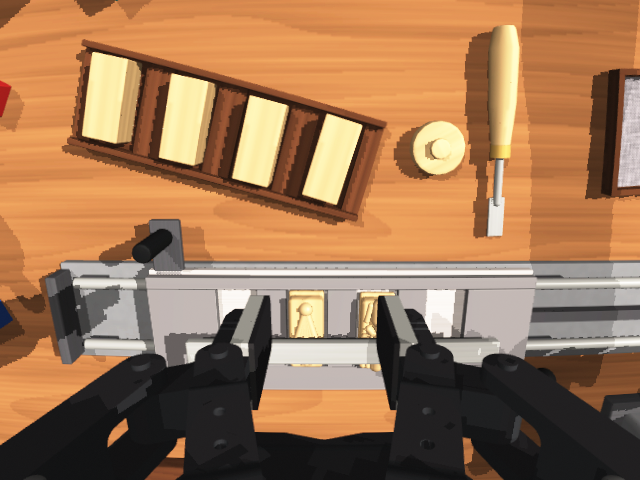

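Run:
```python
from h import *
q=down(np.pi/2)
movep([.60,-.08,.33],q); im=save("wrist","w3.png"); np.save("w3.npy",camera_params("wrist"))
save("top","top3.png",(230,150,430,300),4)
for t in ("lever_knob","carving1_mid","push_post"): print(t,boxes("wrist",t))
```

```text
lever_knob [(0.74, array([317.7, 208.1, 396.8,  86.1])), (0.46, array([456.1,  45.2,  17.6,  84.1]))]
carving1_mid []
push_post [(0.75, array([301.6, 157. , 437.8, 199.8]))]
```

View pics/w3.png

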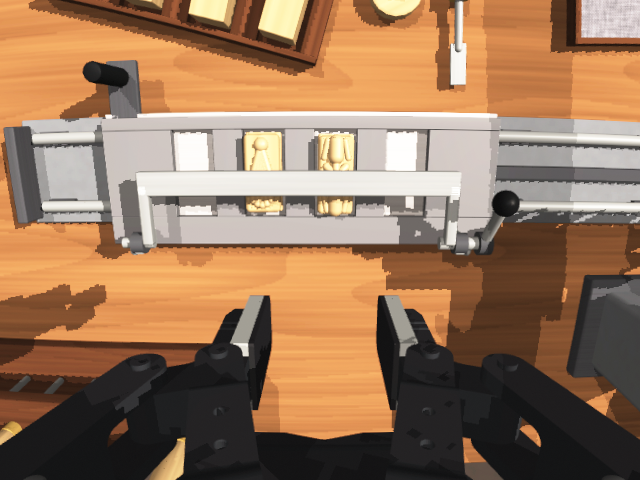

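View pics/top3.png

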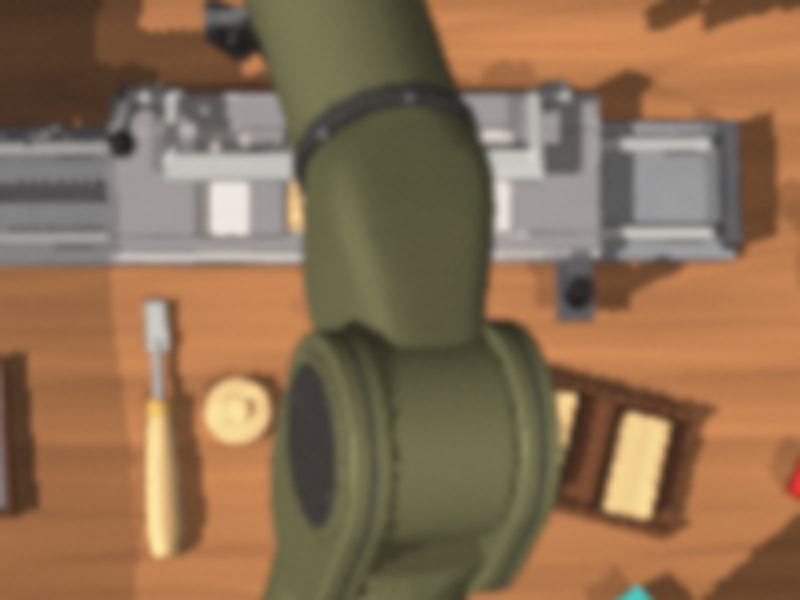

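Run:
```python
from h import *
im=cv2.imread("pics/w3.png"); cv2.imwrite("pics/w3c.png",cv2.resize(im[100:250,90:530],None,fx=1.8,fy=1.8,interpolation=cv2.INTER_CUBIC))
p=np.load("w3.npy",allow_pickle=True).item()
print("knob",unproj(p,(506,204),.118)); print("tip post",unproj(p,(93,71),.094))
print("carrier near corners",unproj(p,(104,117),.048),unproj(p,(497,116),.048))
```

```text
knob [0.59334894 0.06747831 0.118     ]
tip post [ 0.4841225  -0.27378262  0.094     ]
carrier near corners [ 0.52113291 -0.29157931  0.048     ] [0.52242208 0.08101482 0.048     ]
```

View pics/w3c.png

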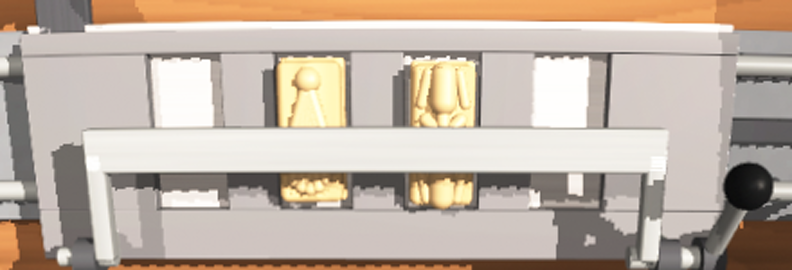

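Run:
```python
from h import *
p=np.load("w3.npy",allow_pickle=True).item()
g=lambda c,z:unproj(p,(90+c[0]/1.8,100+c[1]/1.8),z).round(4)
for a,b in ((148,222),(276,350),(404,478),(532,607)):
    print(g((a,53),.048),g((b,53),.048), (g((a,53),.048)+g((b,53),.048))/2)
for x in (160,380,600): print("far",g((x,209),.048))
# predicted overlay
im=cv2.imread("pics/w3.png")
for i in range(4):
    y=-.2065+.068*i
    c=np.array([proj(p,(.578+sx*.042,y+sy*.020,.048)) for sx,sy in((-1,-1),(-1,1),(1,1),(1,-1))])
    cv2.polylines(im,[np.round(c).astype(int)],True,(0,0,255),1)
cv2.imwrite("pics/w3o.png",cv2.resize(im[100:250,90:530],None,fx=1.8,fy=1.8,interpolation=cv2.INTER_CUBIC))
```

```text
[ 0.5345 -0.2253  0.048 ] [ 0.5353 -0.1858  0.048 ] [ 0.5349  -0.20555  0.048  ]
[ 0.5357 -0.1574  0.048 ] [ 0.536  -0.1188  0.048 ] [ 0.53585 -0.1381   0.048  ]
[ 0.5362 -0.0907  0.048 ] [ 0.5362 -0.0524  0.048 ] [ 0.5362  -0.07155  0.048  ]
[ 0.5361 -0.0243  0.048 ] [0.5358 0.015  0.048 ] [ 0.53595 -0.00465  0.048  ]
far [ 0.6185 -0.2259  0.048 ]
far [ 0.619  -0.1044  0.048 ]
far [0.6191 0.0158 0.048 ]
```

View pics/w3o.png

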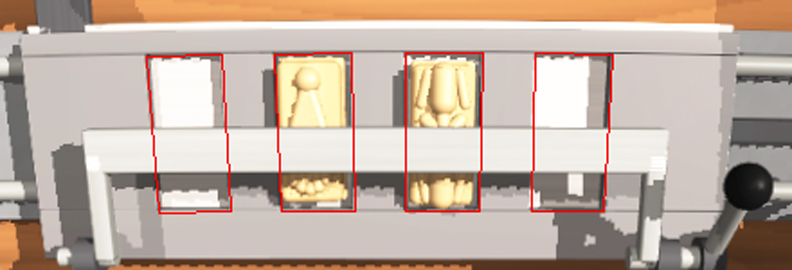

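Run:
```python
from h import *
q=down(np.pi/2)
set_gripper(0)
movep([.545,.070,.20],q)
move_straight([.545,.070,.121],q)
for x in (.58,.61,.635,.65):
    move_straight([x,.070,.121],q,rate=.08); s=sense(); print(x,s["ee_pos"].round(4),s["wrist_force"].round(2))
move_straight([.60,.070,.20],q)
set_gripper(.55)
movep([.60,-.08,.33],q); save("wrist","w4.png"); np.save("w4.npy",camera_params("wrist"))
for t in ("carving1_mid","lever_knob","hold_bar"): print(t,boxes("wrist",t))
print(sense()["time_s"])
```

```text
0.58 [0.5726 0.069  0.1203] [-15.52  -0.23   5.11]
0.61 [0.6095 0.0696 0.1216] [-4.39 -0.31  1.57]
0.635 [0.6356 0.0701 0.1212] [-1.16 -0.04  0.33]
0.65 [0.6497 0.0701 0.121 ] [-0.64 -0.17 -0.3 ]
carving1_mid [(0.25, array([144.4,   4.1,  30.4,   8.3]))]
lever_knob [(0.88, array([306.9, 271.1, 387.1,  83.9]))]
hold_bar [(0.96, array([307.1, 272.1, 391.8,  94.3])), (0.37, array([289.3, 186.6, 420.4, 256.4]))]
18.3167
```

View pics/w4.png

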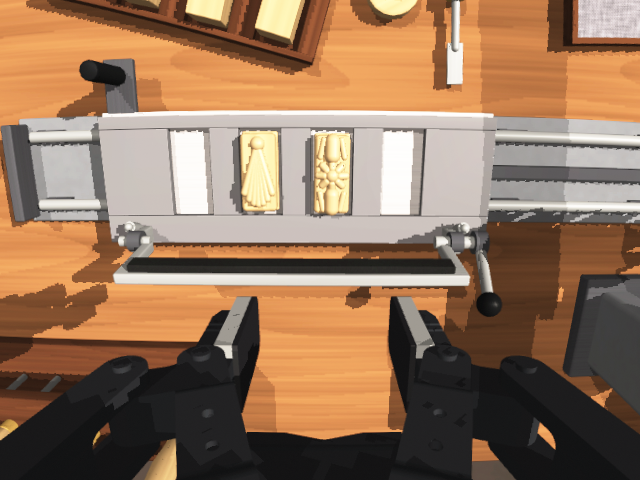

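Run:
```python
from h import *
p=np.load("w4.npy",allow_pickle=True).item()
for c in [(259,172),(332,173)]: print("carv",unproj(p,c,.066))
print("edges",unproj(p,(101,117),.048),unproj(p,(493,116),.048),"knob",unproj(p,(488,304),.118))
im=cv2.imread("pics/w4.png")
for i in range(4):
    y=-.207+.068*i
    c=np.array([proj(p,(.577+sx*.042,y+sy*.020,.048)) for sx,sy in((-1,-1),(-1,1),(1,1),(1,-1))])
    cv2.polylines(im,[np.round(c).astype(int)],True,(0,0,255),1)
cv2.imwrite("pics/w4o.png",cv2.resize(im[100:250,90:530],None,fx=1.8,fy=1.8,interpolation=cv2.INTER_CUBIC))
```

```text
carv [ 0.57486894 -0.13685601  0.066     ]
carv [ 0.57575487 -0.07007376  0.066     ]
edges [ 0.52309743 -0.29010337  0.048     ] [0.52272675 0.08159899 0.048     ] knob [0.68270548 0.06677386 0.118     ]
```

View pics/w4o.png

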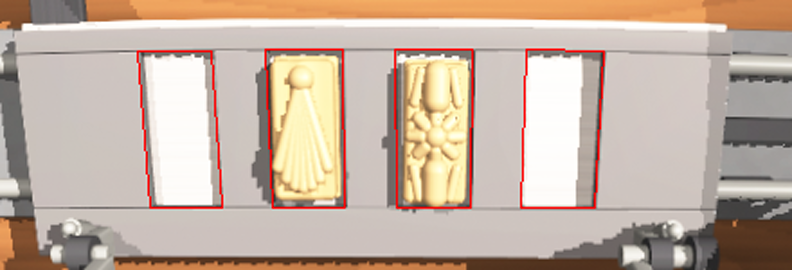

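```bash
cat >> h.py <<'E'
PX=.577; PY=[-.206,-.138,-.070,-.002]; Q=down(np.pi/2)
OUT=np.array([.379,.281]); OY=np.array([-.068,.998])
E
python3 - <<'E'
from h import *
def take(P,off):
    movep([P[0],P[1],.15],Q); move_straight([P[0],P[1],.063],Q,rate=.12)
    set_gripper(0,40); s=sense(); print("w",s["width"],s["wrist_force"].round(1))
    move_straight([P[0],P[1],.15],Q); print("w",sense()["width"])
    o=OUT+OY*off; qo=down(np.pi/2+.068)
    movep([o[0],o[1],.13],qo); print("w",sense()["width"])
    move_straight([o[0],o[1],.033],qo,rate=.12); print("w",sense()["width"],sense()["wrist_force"].round(1))
    set_gripper(.55); move_straight([o[0],o[1],.15],qo)
take((.576,-.070),.055)
save("wrist","w5.png"); print(sense()["time_s"])
take((.576,-.138),-.055)
movep([.33,.20,.3],Q)
save("wrist","w6.png"); print(sense()["time_s"])
E
```

```text
w 0.3825543782641899 [-0.6 -0.4  6.1]
w 0.3832152420112093
w 0.3837213962857052
w 0.3811193958418795 [ 0.5 -0.9 -0.1]
24.8417
w 0.38128440411136894 [-0.6  0.1  4.8]
w 0.3856720201384977
w 0.38243529552600275Traceback (most recent call last):
  File "<stdin>", line 12, in <module>
  File "<stdin>", line 8, in take
plant.MotionError: the arm cannot follow that straight line within its joint ranges
```

Run:
```python
from h import *
o=OUT+OY*-.055; qo=down(np.pi/2+.068); print(o,sense()["q"],sense()["ee_pos"],sense()["width"])
for dx in (0,.008):
  for z in (.13,.10,.08,.06,.045,.033): print(dx,z,ik([o[0]+dx,o[1],z],qo))
```

```text
[0.38274 0.22611] [-0.34003716  0.71487275 -0.47167221  2.18959357  0.82379947  0.41908627
  0.150523  ] [0.38358131 0.22530561 0.12982274] 0.38243529552600275
0 0.13 [-0.34137615  0.71447219 -0.47274822  2.19033219  0.82372194  0.41877368
  0.15016159]
0 0.1 [-0.40463521  0.76555652 -0.37431116  2.21043721  0.91860671  0.32445203
  0.06557164]
0 0.08 [-4.53881386e-01  8.01292591e-01 -2.96071443e-01  2.22116911e+00
  9.89218229e-01  2.53499399e-01  1.56569494e-03]
0 0.06 [-0.5135884   0.83913885 -0.20014039  2.229962    1.06709366  0.16971703
 -0.07045291]
0 0.045 [-0.56892296  0.87030164 -0.11061951  2.23546118  1.14082304  0.0929843
 -0.14078218]
0 0.033 [-0.60212137  0.89770268 -0.05638016  2.23824862  1.42631929  0.04453872
 -0.42467353]
0.008 0.13 [-0.32409752  0.72084011 -0.48475541  2.1703234   0.81353113  0.43699765
  0.17372895]
0.008 0.1 [-0.3829953   0.77107901 -0.39286675  2.18995569  0.90306812  0.34668036
  0.09386846]
0.008 0.08 [-0.42776623  0.80607475 -0.32161124  2.20032198  0.96923198  0.28030916
  0.03379692]
0.008 0.06 [-0.4802507   0.84270979 -0.23717969  2.20863171  1.04160451  0.20460366
 -0.03331679]
0.008 0.045 [-0.52801889  0.87200816 -0.1598826   2.21367227  1.10195978  0.13706091
 -0.09074031]
0.008 0.033 [-0.57235643  0.89759707 -0.08787164  2.21701439  1.17345131  0.07447835
 -0.16089332]
```

Run:
```python
from h import *
o=OUT+OY*-.048+[.009,0]; qo=down(np.pi/2+.068)
movep([o[0],o[1],.11],qo)
try: move_straight([o[0],o[1],.033],qo,rate=.12)
except MotionError as e:
    print(e)
    for z in (.09,.07,.05,.04,.033): movep([o[0],o[1],z],qo)
s=sense(); print(s["ee_pos"],s["width"],s["wrist_force"].round(1))
set_gripper(.55)
for z in (.06,.15): movep([o[0],o[1],z],qo)
movep([.38,.26,.3],Q)
save("wrist","w6.png"); np.save("w6.npy",camera_params("wrist")); print(boxes("wrist","carving1_mid"),sense()["time_s"])
```

```text
[0.39126854 0.23308258 0.03336898] 0.3830135675327106 [ 0.2 -0.8 -0.2]
[(0.47, array([ 83.3, 401. , 162.7, 157.1]))] 32.9333
```

View pics/w6.png

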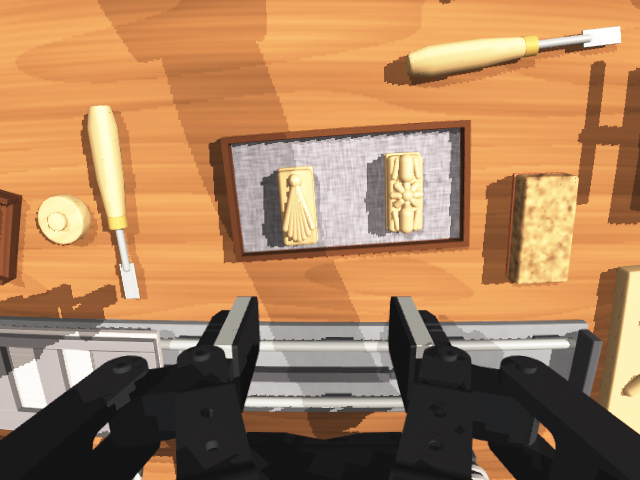

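Both carvings lie flat in the out tray, at (297,205) and (405,193). Next I look at the stock tray.

Run:
```python
from h import *
movep([.44,-.22,.3],Q)
im=save("wrist","w7.png"); np.save("w7.npy",camera_params("wrist")); print(boxes("wrist","blank1_mid"),boxes("wrist","stock_tray"),sense()["time_s"])
cv2.imwrite("pics/w7c.png",cv2.resize(im[0:270,130:560],None,fx=1.8,fy=1.8)[:,:,::-1])
```

```text
[(0.65, array([366.8, 151.2,  55.7,  88.1]))] [(0.87, array([328.3, 136.8, 325.1, 182.1]))] 34.8417
```

View pics/w7c.png

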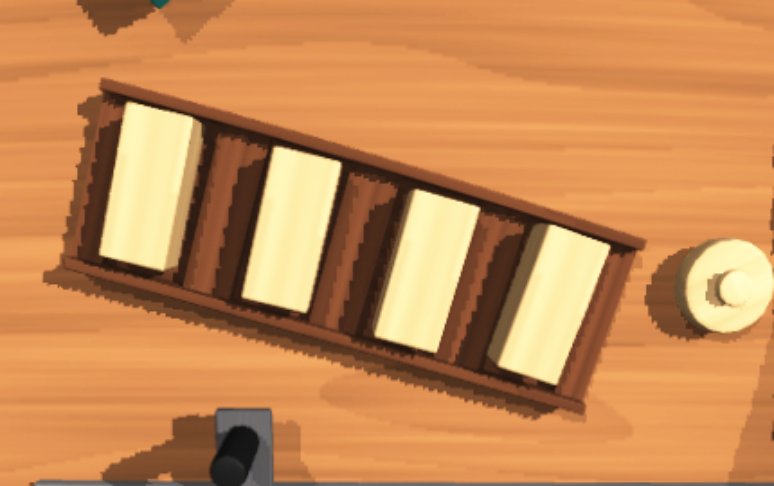

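```bash
cat >> h.py <<'E'
def tops(im,p,z=.038,roi=None,dbg=None):
    hsv=cv2.cvtColor(im,cv2.COLOR_RGB2HSV)
    m=cv2.inRange(hsv,(15,30,225),(35,140,255))
    m=cv2.morphologyEx(m,cv2.MORPH_OPEN,np.ones((5,5),np.uint8))
    cs,_=cv2.findContours(m,cv2.RETR_EXTERNAL,cv2.CHAIN_APPROX_NONE); out=[]
    for c in cs:
        if cv2.contourArea(c)<800: continue
        w=np.array([unproj(p,a[0],z)[:2] for a in c],dtype=np.float32)
        (cx,cy),(a,b),_=cv2.minAreaRect(w*1000); bx=cv2.boxPoints(cv2.minAreaRect(w*1000))
        e=[bx[1]-bx[0],bx[2]-bx[1]]; l=max(e,key=np.linalg.norm); 
        if l[0]<0: l=-l
        out.append((round(cx/1000,4),round(cy/1000,4),round(float(np.arctan2(l[1],l[0])),3),round(max(a,b),1),round(min(a,b),1)))
    return sorted(out,key=lambda t:t[1])
E
python3 - <<'E'
from h import *
im=cv2.imread("pics/w7.png")[:,:,::-1].copy(); p=np.load("w7.npy",allow_pickle=True).item()
im[:, :130]=0; im[260:]=0; im[:,490:]=0
for t in tops(im,p): print(t)
f=lambda c:unproj(p,(130+c[0]/1.8,c[1]/1.8),.024)[:2]
c=[f((102,80)),f((645,240)),f((583,410)),f((68,262))]; print(np.array(c).round(4),np.mean(c,0),np.arctan2(*(c[1]-c[0])[::-1]))
E
```

```text
(0.3561, -0.3191, -0.243, 75.2, 33.8)
(0.3775, -0.2478, -0.238, 75.2, 33.6)
(0.3979, -0.1803, -0.263, 75.1, 33.3)
(0.4142, -0.1147, -0.308, 75.1, 33.2)
[[ 0.3032 -0.342 ]
 [ 0.381  -0.0646]
 [ 0.4725 -0.0905]
 [ 0.393  -0.3659]] [ 0.38744025 -0.21573945] 1.2974095515423079
```

Run:
```python
from h import *
B=[(0.3561,-0.3191,-0.243),(0.3775,-0.2478,-0.238),(0.3979,-0.1803,-0.263),(0.4142,-0.1147,-0.308)]
for b in B:
  for fl in (0,np.pi):
    for d in (0,.012,.02):
      P=np.array(b[:2])+d*np.array([np.cos(b[2]),np.sin(b[2])])
      r=ik([*P,.031],down(b[2]+np.pi/2+fl)); print(b[1],fl>0,d,None if r is None else r.round(2))
```

```text
-0.3191 False 0 [ 0.78  0.91 -0.24  2.13  1.04  0.22  0.93]
-0.3191 False 0.012 [ 0.8   0.92 -0.28  2.1   1.01  0.26  0.95]
-0.3191 False 0.02 [ 0.81  0.92 -0.31  2.08  1.    0.29  0.97]
-0.3191 True 0 [ 0.62  0.91  0.02  2.14 -0.15  0.09 -1.03]
-0.3191 True 0.012 [ 0.61  0.91  0.02  2.11 -0.12  0.12 -1.07]
-0.3191 True 0.02 [ 0.49  0.93  0.22  2.1  -0.95  0.21 -0.25]
-0.2478 False 0 [ 0.52  0.9  -0.07  2.22  1.16  0.06  0.65]
-0.2478 False 0.012 [ 0.56  0.9  -0.15  2.18  1.09  0.13  0.72]
-0.2478 False 0.02 [ 0.59  0.91 -0.19  2.16  1.06  0.17  0.75]
-0.2478 True 0 [ 0.52  0.9  -0.07  2.22  1.16  0.06 -2.49]
-0.2478 True 0.012 [ 0.46  0.91  0.02  2.19 -0.26  0.05 -1.08]
-0.2478 True 0.02 [ 0.46  0.91  0.02  2.16 -0.19  0.07 -1.15]
-0.1803 False 0 [ 0.99  1.26 -1.26  2.23  1.5   1.14  0.13]
-0.1803 False 0.012 [ 0.44  0.9  -0.19  2.22  1.41  0.15  0.22]
-0.1803 False 0.02 [ 0.38  0.9  -0.1   2.2   1.1   0.09  0.53]
-0.1803 True 0 None
-0.1803 True 0.012 None
-0.1803 True 0.02 [ 0.28  0.91  0.06  2.21 -0.99  0.05 -0.53]
-0.1147 False 0 [ 0.83  1.26 -1.26  2.25  1.51  1.14 -0.09]
-0.1147 False 0.012 [ 0.83  1.26 -1.26  2.21  1.5   1.14 -0.05]
-0.1147 False 0.02 [ 0.2   0.9  -0.06  2.22  1.2   0.05  0.23]
-0.1147 True 0 [0.15 0.91 0.02 2.28 3.49 0.05 1.08]
-0.1147 True 0.012 None
-0.1147 True 0.02 None
```

```bash
cat >> h.py <<'E'
def line(P,q,rate=.12):
    try: move_straight(P,q,rate=rate)
    except MotionError as e:
        s=sense()["ee_pos"]; P=np.array(P); n=max(2,int(np.linalg.norm(P-s)/.012)); print("stepping",n)
        for k in range(1,n+1):
            X=s+(P-s)*k/n; r=ik(X,q); dq=np.abs(r-sense()["q"]).max()
            if dq>.5: raise RuntimeError(f"branch jump {dq} at {X}")
            movej(r)
def blank(b,i,d):
    P=np.array(b[:2])+d*np.array([np.cos(b[2]),np.sin(b[2])]); qb=down(b[2]+np.pi/2)
    set_gripper(.55,40)
    movep([*P,.10],qb); line([*P,.031],qb)
    set_gripper(0,40); s=sense(); print("grip",s["width"],s["wrist_force"].round(1))
    line([*P,.11],qb); print("lift",sense()["width"])
    X=[PX+d,PY[i]]
    movep([*X,.13],Q); print("at",sense()["width"])
    line([*X,.067],Q); s=sense(); print("down",s["width"],s["ee_pos"].round(4),s["wrist_force"].round(1))
E
python3 - <<'E'
from h import *
blank((0.3561,-0.3191,-0.243),0,.012)
set_gripper(.55); line([PX+.012,PY[0],.15],Q)
movep([.60,-.08,.33],Q); save("wrist","w8.png"); print(sense()["time_s"])
E
```

```text
grip 0.3812941800526322 [0.4 1.  7. ]
lift 0.38853864223954604
at 0.3896817592906232
down 0.38894938180783883 [ 0.5879 -0.2076  0.0706] [-9.5  0.  32.2]
41.5167
```

View pics/w8.png

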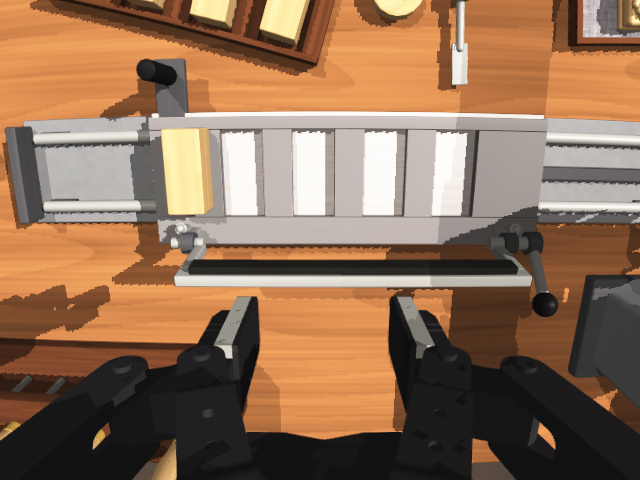

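The carrier has slid about 45 mm left: the held blank must have clipped the post at z≈0.083. The blank lies on the plate at (187,170), beside pocket 1. I'll pull the carrier back first, then reseat the blank.

Run:
```python
from h import *
p=camera_params("wrist")
t=unproj(p,(146,69),.094); print(t, unproj(p,(175,75),.038)); print([unproj(p,c,.048).round(3) for c in((150,115),(545,115))])
y=t[1]
set_gripper(.45)
movep([.487,y,.16],Q); move_straight([.487,y,.069],Q)
set_gripper(0,20); s=sense(); print(s["width"],s["ee_pos"])
y=s["ee_pos"][1]
move_straight([.487,-.268,.069],Q,rate=.06); move_straight([.487,-.274,.069],Q,rate=.04); s=sense(); print(s["ee_pos"],s["wrist_force"])
set_gripper(.45); move_straight([.487,-.274,.16],Q)
movep([.60,-.08,.33],Q); save("wrist","w9.png"); np.save("w9.npy",camera_params("wrist")); print(sense()["time_s"])
```

```text
[ 0.48464524 -0.22837981  0.094     ] [ 0.48421392 -0.22317407  0.038     ]
[array([ 0.521, -0.247,  0.048]), array([0.521, 0.127, 0.048])]
0.20243279576532003 [ 0.4878554  -0.22856675  0.07005419]
[ 0.4877577  -0.27374088  0.07009228] [-0.1489916  -0.30850551  6.41069011]
47.1667
```

View pics/w9.png

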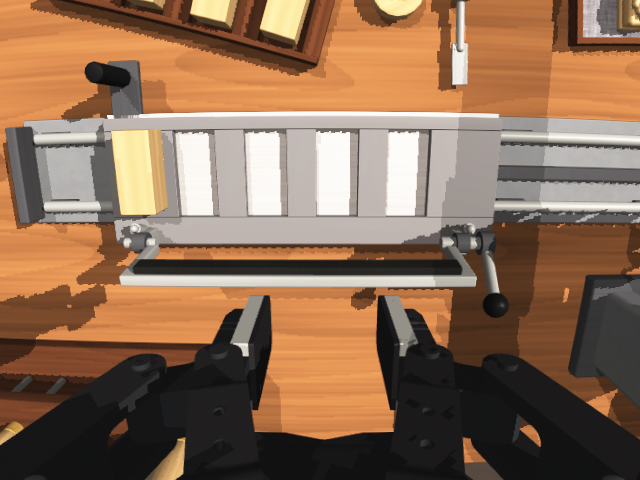

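Run:
```python
from h import *
p=np.load("w9.npy",allow_pickle=True).item()
im=cv2.imread("pics/w9.png")[:,:,::-1].copy(); m=np.zeros_like(im); m[100:240,100:180]=im[100:240,100:180]
for t in tops(m,p,.082): print(t)
cv2.imwrite("pics/w9c.png",cv2.resize(im[100:240,90:250],None,fx=4,fy=4)[:,:,::-1])
```

```text
(0.5712, -0.2533, -0.003, 75.3, 34.0)
```

View pics/w9c.png

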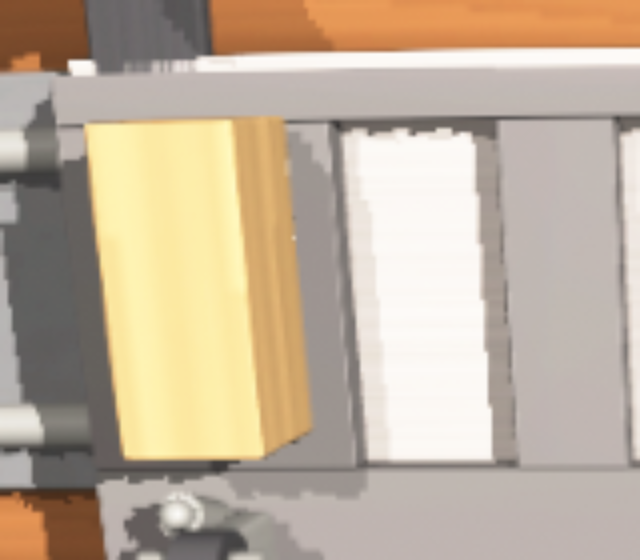

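Run:
```python
from h import *
p=np.load("w9.npy",allow_pickle=True).item()
for r in (259,274,286): print(r,unproj(p,(300,r),.148),unproj(p,(300,r),.13))
P=(.573,-.253)
set_gripper(.55,40)
movep([*P,.14],Q); line([*P,.075],Q); set_gripper(0,40); print(sense()["width"],sense()["wrist_force"])
line([*P,.125],Q); print(sense()["width"])
X=[PX+.002,PY[0]]
line([*X,.125],Q); line([*X,.085],Q); line([*X,.067],Q,.06); s=sense(); print(s["ee_pos"],s["wrist_force"],s["width"])
save("wrist","w10.png")
```

```text
259 [ 0.63053302 -0.10145021  0.148     ] [ 0.6364273  -0.10258449  0.13      ]
274 [ 0.64267054 -0.1016873   0.148     ] [ 0.64927028 -0.10283536  0.13      ]
286 [ 0.65257239 -0.10188389  0.148     ] [ 0.65974766 -0.10304337  0.13      ]
0.3877698419545848 [0.49683032 0.48306174 4.6488153 ]
0.38846049178648456
[ 0.5788319  -0.20595045  0.06663007] [ 0.02014327 -0.06456658 -0.89646156] 0.39113627085382374
```

```bash
cat >> h.py <<'E'
QF=down(-np.pi/2)
def blank2(b,i,d):
    P=np.array(b[:2])+d*np.array([np.cos(b[2]),np.sin(b[2])]); qb=down(b[2]+np.pi/2)
    set_gripper(.55,40)
    movep([*P,.20],Q); movep([*P,.10],qb); line([*P,.031],qb)
    set_gripper(0,40); s=sense(); print("grip",s["width"],s["wrist_force"].round(1))
    line([*P,.11],qb); movep([*P,.22],qb); print("lift",sense()["width"])
    X=[PX-d,PY[i]]
    movep([*X,.19],QF); print("at",sense()["width"])
    line([*X,.085],QF); line([*X,.067],QF,.06); s=sense(); print("down",s["width"],s["ee_pos"].round(4),s["wrist_force"].round(1))
def look(fn):
    line([*sense()["ee_pos"][:2],.18],None if 0 else R.from_quat(sense()["tool_rot"]).as_quat())
    movep([.60,-.08,.33],Q); im=save("wrist",fn); np.save("pics/"+fn+".npy",camera_params("wrist")); print("t",sense()["time_s"]); return im
E
python3 - <<'E'
from h import *
set_gripper(.55); look("w11.png")
movep([.44,-.22,.3],Q); im=save("wrist","w12.png").copy(); p=camera_params("wrist")
im[:, :130]=0; im[260:]=0; im[:,490:]=0
for t in tops(im,p): print(t)
print("post",unproj(p,(260,253),.094))
for d,P in ((.015,(PX-.015,PY[1])),(.024,(PX-.024,PY[2])),(.026,(PX-.026,PY[3]))):
    print([ik([*P,z],QF).round(2) for z in (.19,.067)])
E
```

```text
t 53.7083
(0.3782, -0.2473, -0.236, 75.4, 33.6)
(0.3985, -0.1797, -0.258, 75.1, 33.5)
(0.4147, -0.1142, -0.307, 75.3, 33.3)
post [ 0.47824869 -0.27148519  0.094     ]
[array([-0.29,  0.87,  0.87,  1.79, -0.85,  0.9 , -0.59]), array([-0.08,  0.95,  0.44,  1.85, -0.76,  0.52, -0.69])]
[array([-0.42,  0.85,  0.87,  1.86, -0.86,  0.86, -0.68]), array([-0.2 ,  0.93,  0.44,  1.91, -0.82,  0.48, -0.74])]
[array([-0.55,  0.84,  0.87,  1.88, -0.86,  0.85, -0.79]), array([-0.33,  0.93,  0.44,  1.93, -0.84,  0.47, -0.84])]
```

View pics/w11.png

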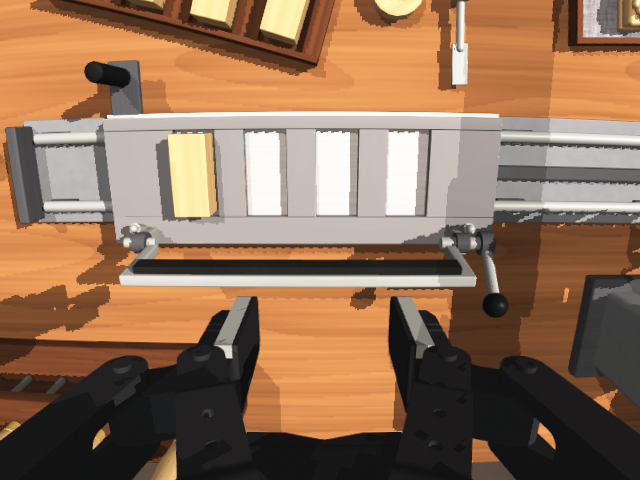

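View pics/w12.png

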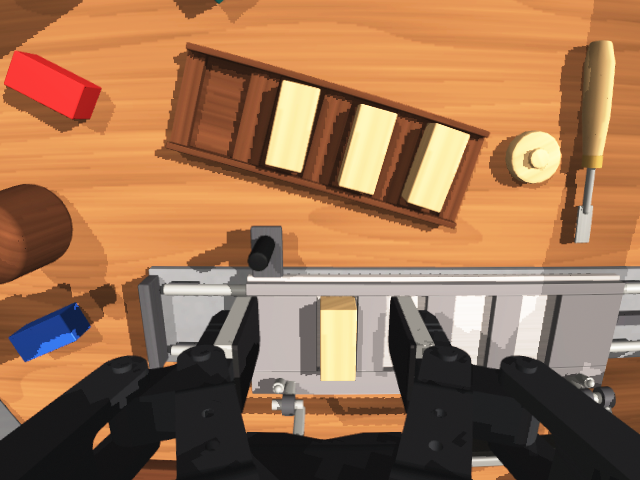

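Blank 1 is seated in pocket 1 at (190,175), and the carrier is back at the loading station.

Run:
```python
from h import *
blank2((0.3782,-0.2473,-0.236),1,.015)
```

```text
grip 0.3913503182843857 [ 0.7 -0.1  6.7]
lift 0.3901965670391246
at 0.3889599358628941
down 0.3860518740726807 [ 0.5617 -0.1379  0.0665] [-0.6  0.1  0.3]
```

Run:
```python
from h import *
set_gripper(.55); line([*sense()["ee_pos"][:2],.18],QF)
blank2((0.3985,-0.1797,-0.258),2,.024)
s=sense(); 
if s["ee_pos"][2]<.0685 and s["width"]>.35:
    set_gripper(.55); look("w13.png")
```

```text
grip 0.38679383244998894 [-0.2 -0.3  7.2]
lift 0.385488909726627
at 0.3862341889295199
down 0.3887515919704112 [ 0.5527 -0.0699  0.0665] [-0.3 -1.  -0.7]
t 75.275
```

View pics/w13.png

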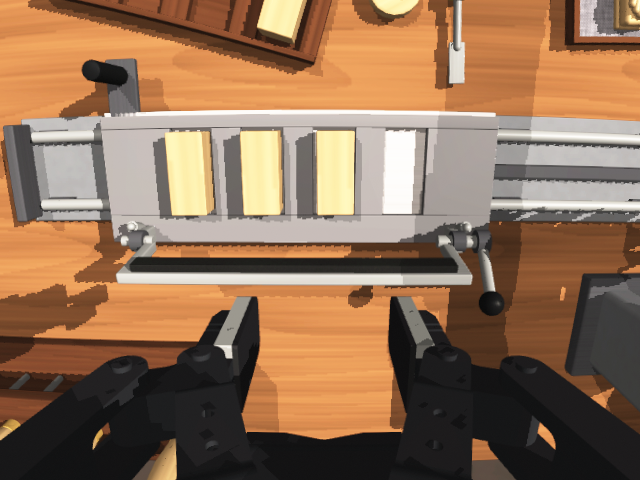

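Blanks are seated in pockets 1–3, at (188,172), (262,172) and (336,172). Pocket 4 at (400,172) is free.

Run:
```python
from h import *
movep([.44,-.22,.3],Q); im=save("wrist","w14.png").copy(); p=camera_params("wrist")
im[:, :130]=0; im[260:]=0; im[:,490:]=0
t=tops(im,p); print(t)
if len(t)==1 and abs(t[0][1]+.114)<.01:
    blank2(t[0][:3],3,.026)
    s=sense()
    if s["ee_pos"][2]<.0685 and s["width"]>.35:
        set_gripper(.55); look("w15.png")
```

```text
[(0.4146, -0.1144, -0.307, 75.5, 33.5)]
grip 0.38950847335948197 [0.6 0.6 6.9]
lift 0.3874365857188863
at 0.38446346725897074
down 0.38857008942047133 [ 0.5507 -0.002   0.0665] [-0.5  1.1 -1.1]
t 87.0667
```

View pics/w15.png

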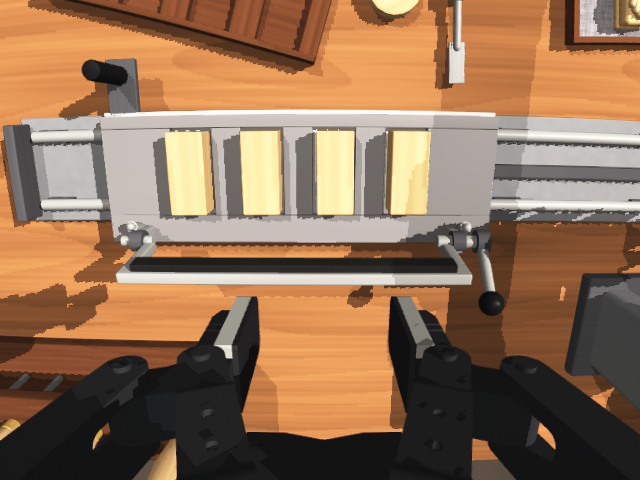

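Run:
```python
from h import *
p=camera_params("wrist")
for z in (0,.05,.2): print(unproj(p,(568,375),z),unproj(p,(585,277),z))
print("knob",unproj(p,(491,303),.118))
set_gripper(0)
movep([.66,.070,.24],Q)
movep([.725,.070,.20],Q); move_straight([.725,.070,.121],Q)
for x in (.70,.67,.65,.63,.615):
    move_straight([x,.070,.121],Q,rate=.08); s=sense(); print(x,s["ee_pos"].round(4),s["wrist_force"].round(2))
move_straight([.65,.070,.20],Q)
movep([.60,-.08,.33],Q); save("wrist","w16.png"); print(sense()["time_s"])
```

```text
[0.839694   0.23389277 0.        ] [0.70497434 0.23059894 0.        ]
[0.80592066 0.19975646 0.05      ] [0.68587628 0.19682143 0.05      ]
[0.70460062 0.0973475  0.2       ] [0.62858211 0.09548889 0.2       ]
knob [0.68349018 0.06700116 0.118     ]
0.7 [0.7042 0.0704 0.1242] [ 6.65 -0.02 -1.29]
0.67 [0.6707 0.0701 0.1223] [ 1.15 -0.27  1.39]
0.65 [0.6495 0.07   0.1205] [0.04 0.01 0.36]
0.63 [0.6305 0.07   0.121 ] [-0.18 -0.17  0.79]
0.615 [0.6192 0.0706 0.1228] [ 4.47 -0.44  4.13]
93.15
```

View pics/w16.png

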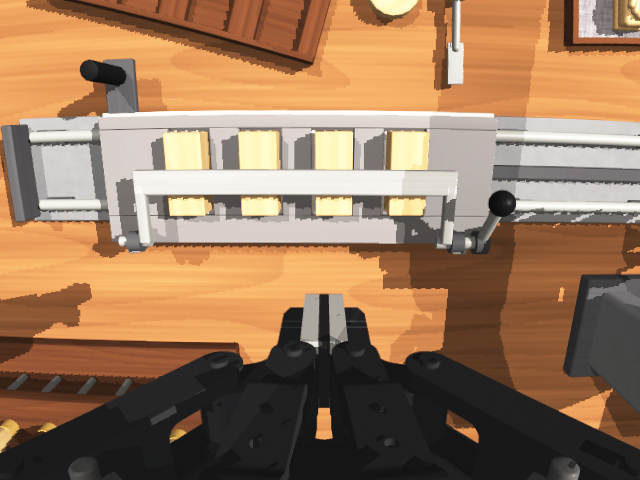

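Run:
```python
from h import *
set_gripper(.45)
movep([.487,-.274,.20],Q); move_straight([.487,-.274,.068],Q)
set_gripper(0,25); print(sense()["width"],sense()["ee_pos"])
move_straight([.487,-.25,.068],Q,rate=.06)
move_straight([.487,.155,.068],Q,rate=.12); s=sense(); print(s["ee_pos"],s["wrist_force"])
move_straight([.487,.166,.068],Q,rate=.04); s=sense(); print(s["ee_pos"],s["wrist_force"],s["width"])
set_gripper(.45); pause(.3); move_straight([.487,.166,.16],Q)
movep([.45,.15,.3],Q); save("wrist","w17.png"); print(sense()["time_s"])
p=camera_params("wrist"); print(unproj(p,(341.5,253),.094))
```

```text
0.20578661905351556 [ 0.48762651 -0.27438847  0.06896526]
[0.48868461 0.15324417 0.06891757] [ 2.53773687 -4.72966034  8.83807901]
[0.48868701 0.16522639 0.06890718] [ 3.32654282 -2.06229904  8.91568601] 0.20574657812180258
102.5417
[0.48466516 0.16316479 0.094     ]
```

View pics/w17.png

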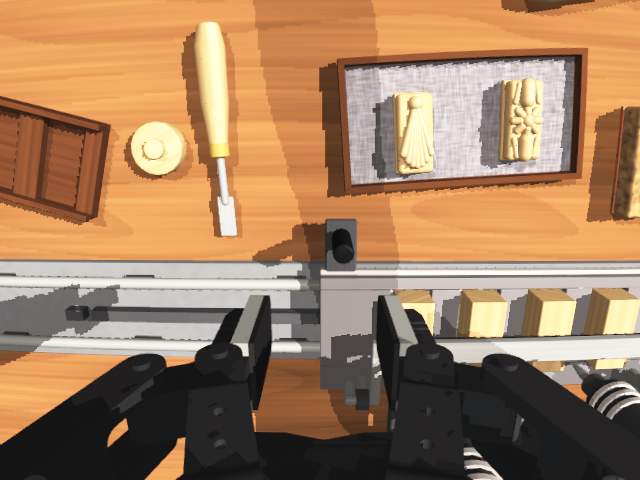

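Run:
```python
from h import *
movej([-1.103,0.689,-0.195,1.565,0.157,0.902,-0.215]); pause(.5)
save("scene","s18.png",(240,90,500,330),3); im=save("top","t18.png",(100,150,430,300),2.4)
a=cv2.imread("pics/top0.png",0).astype(np.float32);b=cv2.cvtColor(im,cv2.COLOR_RGB2GRAY).astype(np.float32)
for n,(x0,y0,x1,y1) in dict(post=(220,205,245,232),right=(225,172,250,215),bench=(255,220,300,300),lever=(105,180,135,215)).items():
    print(n,cv2.phaseCorrelate(a[y0:y1,x0:x1].copy(),b[y0:y1,x0:x1].copy(),cv2.createHanningWindow((x1-x0,y1-y0),cv2.CV_32F)))
a=cv2.imread("pics/scene0.png",0).astype(np.float32);b=cv2.cvtColor(capture("scene"),cv2.COLOR_RGB2GRAY).astype(np.float32)
for n,(x0,y0,x1,y1) in dict(post=(355,185,395,225),bench=(295,205,360,255)).items():
    print(n,cv2.phaseCorrelate(a[y0:y1,x0:x1].copy(),b[y0:y1,x0:x1].copy(),cv2.createHanningWindow((x1-x0,y1-y0),cv2.CV_32F)))
```

```text
post ((0.7221525188455917, 0.18178788193040063), 0.7899695626011601)
right ((0.6696473865193742, 0.37324436057938115), 0.9572671860588922)
bench ((0.468386253462338, 0.056372985035430645), 0.8450088225470649)
lever ((-0.007885465308321571, -0.06850132990611613), 1.0037490023507012)
post ((-0.015082031157465536, -0.00026637300796039654), 0.9714415836334228)
bench ((0.04664033639297571, -0.019738909927109916), 1.0163758431540595)
```

View pics/s18.png

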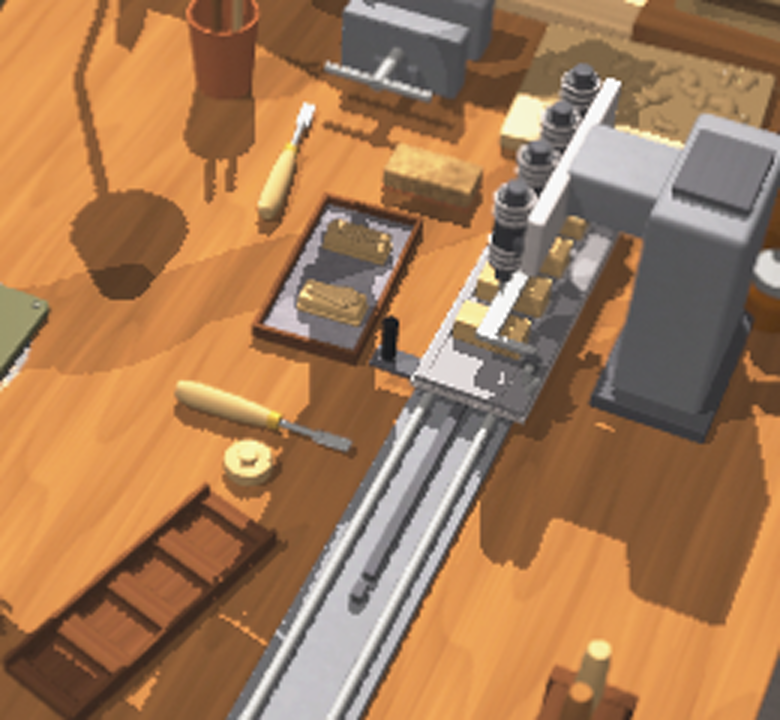

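View pics/t18.png

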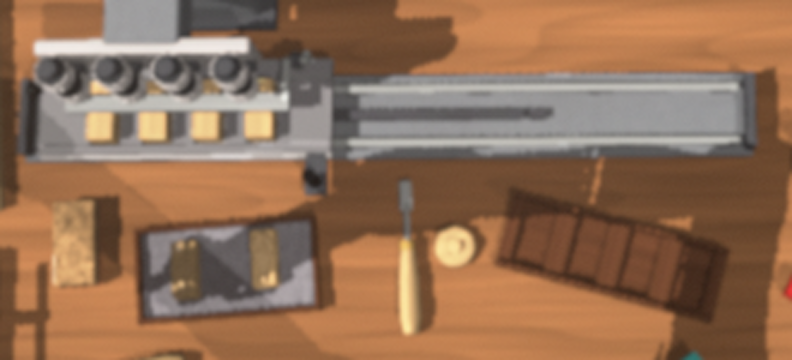

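```bash
python3 -c "
from plant import *
sign_off(); print(sense()['time_s'])"
```

```text
the job is handed in; nothing more can be done
the job is handed in; nothing more can be done
```

The changeover is done and handed in at about 104 s of the 210 s allowed. Both carvings (from pockets 2 and 3) are in the out tray and all four blanks are seated in pockets 1–4. The bar was snapped shut at the loading station, and the carrier was then pushed back into the carving station.

**Last checks:**
- **Carrier:** in the scene camera the push post matches its starting picture to within 0.02 px. The top camera showed shifts of about 0.7 px at the post, but also 0.5 px on the bench, so I put that down to changed shadows.
- **Carvings and stock tray:** both carvings lie flat in the out tray, and the stock tray is empty.
- **Gouge and disc:** neither has moved.

**One mishap, corrected:** while carrying the first blank I most likely clipped the push post. The carrier slid about 45 mm and the blank was set down on the plate beside pocket 1, pressing with about 32 N at the wrist. I pulled the carrier back to the loading station, reseated that blank and carried the others higher. This happened with the bar up, before it was closed.

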